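# Hold the slicer's guard up for loading

## Task

Make the food slicer safe to load: pull its sliding carriage all the way back to the home stop at the operator's end, and lock it there by turning the red clamp knob clockwise until it is tight. Then, and not before, lift the carriage's hinged guard by its black handle to about 60 degrees and hold it there so that I can lay the cheese in; it falls shut by itself, so finish with the handle still in the gripper, holding the guard steady at that angle. Leave the crockery and food round about where they are.

Things in the scene. Friction and masses are not known exactly. Their poses are not given: they have to be found in the camera images.
- slicer: White food slicer fixed to the table, base x -210..210, y -240..175 mm, 280 mm high. Origin on the table under it; x runs along the carriage's travel, away from the operator's (home) end; y from the carriage side to the blade and motor side (blade plane y = 45). In its frame in mm, carriage home, guard shut: knob_grip (-50, -205, 117), handle_mid (-161, -164, 172), guard_hinge (4, -164, 172).
- carriage (a joint): Travel of the steel food carriage (tray 190 x 165 mm, top 105 mm above the table; carries guard and clamp knob) along the slicer's +x, in m: 0 = home against the rubber stop, up to 0.16. Clamp loose, it slides with about 2 N of drag and stays where it is left; it can be pulled by the clamp knob or the guard's handle.
- clamp_knob (a joint): Turn of the clamp knob about its upright axis, in rad, growing clockwise seen from above: 0 = slack, bites on the rail from about 0.5, tight from 1.2, end stop at 1.4. It stays where it is left and needs about 0.1 to 0.2 N m. Tight, it holds the carriage against some 20 N.
- knob_grip (a point): Point on the knob's axis at the height to grip it, 117 mm above the table. The red wing is 48 mm long, 14 mm thick, from 99 to 131 mm above the table; the slide block's top below it is at 88 mm. The point turns with the knob: its x axis lies along the wing, which at joint value 0 is the slicer's x axis.
- guard (a joint): Opening angle of the hinged guard, in rad: 0 = shut (level, lying over the tray), 1.05 = 60 degrees, stop at 1.5. It hinges on a level rod at the tray's far end (along the slicer's y), so the handle rises and moves towards the slicer's +x. It falls shut when let go; the handle needs 2.5 to 4 N to lift.
- handle_mid (a point): Middle of the guard's handle, on its axis: a round black bar 24 mm thick, 88 mm of free length, level along the slicer's y, sticking out from the guard's outer (-y) side, with an end flange 34 mm across; 165 mm from the hinge axis. Shut, its axis is 172 mm above the table; at 60 degrees 315 mm.
- guard_hinge (a point): Point on the guard's hinge axis level with handle_mid along it; it moves with the carriage only. 172 mm above the table.
- guard_handle: The handle itself (black bar, 24 mm thick); origin on its axis where it meets the guard, 50 mm from handle_mid; turns with the guard.
- guard_shell: The rest of the guard: clear cover in a black frame with an aluminium pusher plate, 185 x 125 mm, turning with joint guard; origin on the hinge axis, 164 mm from guard_hinge towards the blade; whole guard about 0.5 kg.
- cheese: Yellow block of cheese with a red wrapper, 75 x 115 x 60 mm, waiting on the chopping board; origin under its centre. To be left alone.
- spreader: Small spatula with a wooden handle, 190 mm long, lying on the chopping board. To be left alone.
- plate: White plate, 170 mm across, 18 mm high, on the table on the slicer's blade side; origin under its centre. To be left alone.
- jar: Green glass jar with a yellow cap, 72 mm across, 105 mm high, on the slicer's blade side; origin under its centre. To be left alone.
- mug: Blue mug, 80 mm across, 92 mm high; origin under its centre. To be left alone.
- pepper_mill: Dark wooden pepper mill, 58 mm across, 152 mm high; origin under its centre. To be left alone.
- shaker: Glass salt shaker with a steel cap, 44 mm across, 87 mm high; origin under its centre. To be left alone.

How it is judged:
On the way, in this order (a step that is already met when the one before it is completed fails the run):
1. the carriage is pulled home to its stop (value of joint carriage below 0.006 m), for 0.2 s.
2. the clamp knob is turned tight with the carriage home (value of joint carriage below 0.012 m and value of joint clamp_knob above 1.15 rad), for 0.2 s.
At the end, for the whole second after the job is handed in: The guard stands still at 60 degrees, 8 degrees either way, with the gripper's fingers on its handle (at least 1 N) and nothing else bearing on the guard (under 1.5 N); the carriage is within 12 mm of home and the clamp knob at 1.15 rad or more (all of step 2 and value of joint guard between 0.908 and 1.187 rad and velocity of joint guard between -0.08 and 0.08 rad/s and contact force between the fingers and guard_handle above 1 N and contact force between guard_shell and anything else below 1.5 N); the arm keeps its last pose, push and grip.
It fails at once if the guard is raised (over 0.2 rad) before the clamp knob is tight (value of joint guard above 0.2 rad and not (value of joint clamp_knob above 1.15 rad)).
It fails at once if a bystander is moved by more than 40 mm (distance of any of cheese, spreader, plate, jar, mug, pepper_mill, shaker from where it was at the start of the episode above 0.04 m).
It also fails if it takes over 56 s, if anything falls off the work surface, if the arm or the gripper's body presses on something with over 40 N, if the wrist force passes 120 N, or if a joint passes its speed limit or range.

## Robot

A 7-joint arm with a two-finger parallel gripper is mounted at the origin on the work surface. World frame = base frame: x ahead of the robot, y to its left, z up, the work surface at z = 0. Lengths are in m, angles in rad, forces in N, time in s.
With the tool pointing down it reaches from about 0.425 to 0.8 m from the base axis. Payload 8.3 kg.
Tool frame: the origin (TCP) lies between the finger pads; the fingertips stand 19 mm ahead of it and the grasp point (between the pads) is the TCP; z points along the fingers, y is the line along which they close (so a half turn about z gives the same grasp; the last joint's range is limited). The gripper opens to 85 mm and grips with 20 to 120 N. Pads are 22 mm wide; open, the fingers measure 114 mm over their backs; the gripper's body (76 mm by 85 mm) begins 54 mm behind the grasp point. The pads swing forward as they close: fully open they stand 13 mm farther back than shut.
Start: joints at [-1.287, 0.383, 0.016, 1.37, -0.006, 1.388, -0.046], TCP at [0.212, 0.588, 0.222] pointing down, gripper open.
Joint ranges: [-2.95, 2.95], [-0.25, 2.06], [-1.52, 1.56], [0.18, 2.33], [-1.44, 4.58], [0.02, 2.06], [-3.01, 3.01]. Speed limits (rad/s): [2.39, 2.39, 3.01, 3.01, 3.14, 3.14, 3.14].

## Interface

Orientations are given as [roll, pitch, yaw] about the fixed x, y, z axes, in that order (R = Rz(yaw) Ry(pitch) Rx(roll)).
In Python, from plant import robot, eoat, planner, optics gives the robot as it stands. Calls block until the motion is done:
- robot.move_pose(position, orientation): joint-space move of the TCP to a pose.
- robot.servo_line(position, frame=None, feed=0.15, contact_N=None): straight line of the TCP; frame=None keeps the orientation; feed is the mean speed in m/s. With contact_N (N) it stops when the force on the tool has changed by that much, and returns True; else False.
- robot.move_j(angles): joint-space move.
- eoat.release() and eoat.close(): open the fingers fully, or close them until they stop; the grip force is fixed at half the most.
- robot.pause(seconds).
- planner.inverse_kinematics(position, orientation): joint angles nearest the present ones, or None.
- optics.camera(name): name is "side" or "top"; returns (picture, depth): 400x640x3 uint8, red, green, blue; 400x640 float32, m along the optical axis (not along the pixel's ray), 0 where there is no reading.
- optics.camera_info(name): a dict with "camera_matrix" (3x3 intrinsics, pixels), "extrinsics" (4x4, takes a point from world to camera coordinates). Camera axes: x right, y up, looking along -z (the intrinsics and any distortion apply to the point x, -y, -z); pixel columns grow to the right and rows downward; lengths in m; the calibration is good to about 2 mm. A picture is of the moment at which its call begins. camera_info takes no time and is no camera call.
A pose or a line that the arm cannot do raises robot.MotionError and nothing moves.
- robot.finish_job(): hands the job in; it is judged then, once.
Readings, each from a call of its own:
- robot.read_time(): time.
- robot.read_q(): joint angles.
- robot.read_qd(): joint speeds.
- robot.read_joint_torque(): joint torques, N m.
- robot.read_position(): TCP position.
- robot.read_tcp_rot(): TCP orientation.
- robot.read_ft_force(): force on the tool from outside, world axes, zero at the start.
- robot.read_moment(): the same for the moment, N m.
- robot.read_finger_gap(): opening from 0.0 (shut) to 1.0 (fully open).
- robot.read_finger_force(): force on a finger pad.
Only numpy, scipy, OpenCV 4.12 (cv2) and the standard library are available. Lean on these libraries where they do the work, as an engineer would, in place of code of your own. Each camera call takes 0.05 s, during which the arm holds its last target. There are 200 camera calls.

## Working session

There is one attempt and no reset: what is moved stays moved. The work goes in short steps, each a Python script; the robot and the scene stay as the last script left them, time stands still between calls to the robot, and variables do not carry over. Pictures are saved under pics/ and viewed, at most 10 in all, crops included, and the job is handed in when it is done.

```bash
ls; mkdir -p pics
cat > h.py <<'E'
import numpy as np, cv2
from plant import robot, eoat, planner, optics
def snap(n):
    im,d=optics.camera(n); np.savez('%s.npz'%n,im=im,d=d); return im,d
def pt(n,u,v,d):
    i=optics.camera_info(n);K=np.array(i["camera_matrix"]);T=np.linalg.inv(np.array(i["extrinsics"]))
    c=np.array([(u-K[0,2])*d/K[0,0],-(v-K[1,2])*d/K[1,1],-d,1]); return (T@c)[:3]
E
python3 - <<'E'
from h import *
for n in("side","top"):
    im,d=snap(n); cv2.imwrite(f'pics/{n}0.png',im[:,:,::-1]); i=optics.camera_info(n); print(i)
E
```

```text
pics
{'camera_matrix': array([[391.93810115,   0.        , 322.70400913],
       [  0.        , 391.93810115, 199.16530306],
       [  0.        ,   0.        ,   1.        ]]), 'extrinsics': array([[-0.79471686,  0.60670629, -0.01823693,  0.41026791],
       [-0.34151354, -0.42210195,  0.83976094,  0.05056601],
       [ 0.50179041,  0.67360034,  0.54264995, -1.66354067],
       [ 0.        ,  0.        ,  0.        ,  1.        ]])}
{'camera_matrix': array([[452.81383375,   0.        , 323.2289007 ],
       [  0.        , 452.81383375, 202.76412446],
       [  0.        ,   0.        ,   1.        ]]), 'extrinsics': array([[-1.62697357e-02, -9.99864658e-01, -2.44173188e-03,
         2.16707279e-02],
       [ 9.81556029e-01, -1.64369506e-02,  1.90466763e-01,
        -5.46764406e-01],
       [-1.90481119e-01,  7.02147252e-04,  9.81690608e-01,
        -1.53593457e+00],
       [ 0.00000000e+00,  0.00000000e+00,  0.00000000e+00,
         1.00000000e+00]])}
```

View pics/side0.png

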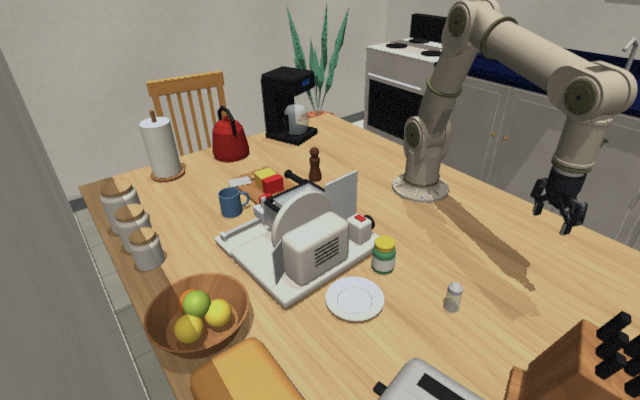

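View pics/top0.png

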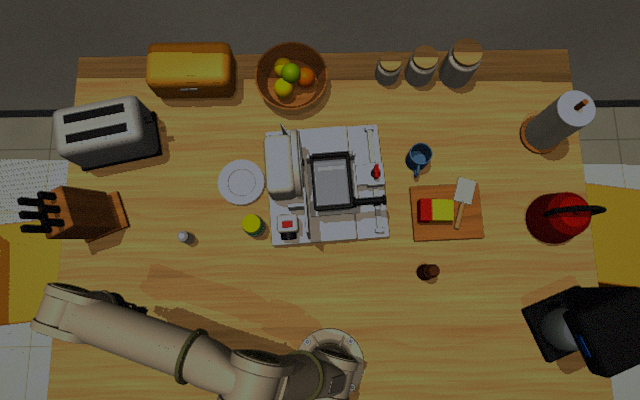

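The slicer spans about (270–388, 125–245) in the top view. The handle is at about (370, 202), the red knob at about (376, 172), and the home end faces the robot. I'll enlarge both views.

Run:
```python
import numpy as np,cv2
for n,(a,b,c,d) in {"top":(255,115,405,255),"side":(210,160,400,300)}.items():
    im=np.load(n+'.npz')['im'][b:d,a:c,::-1]; s=4 if n=="side" else 4
    cv2.imwrite(f'pics/{n}1.png',cv2.resize(im,None,fx=s,fy=s,interpolation=cv2.INTER_CUBIC))
```

```text
(no output)
```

View pics/top1.png

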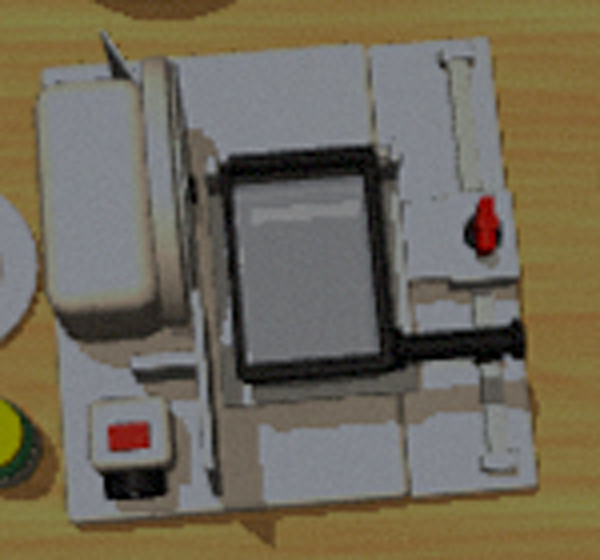

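View pics/side1.png

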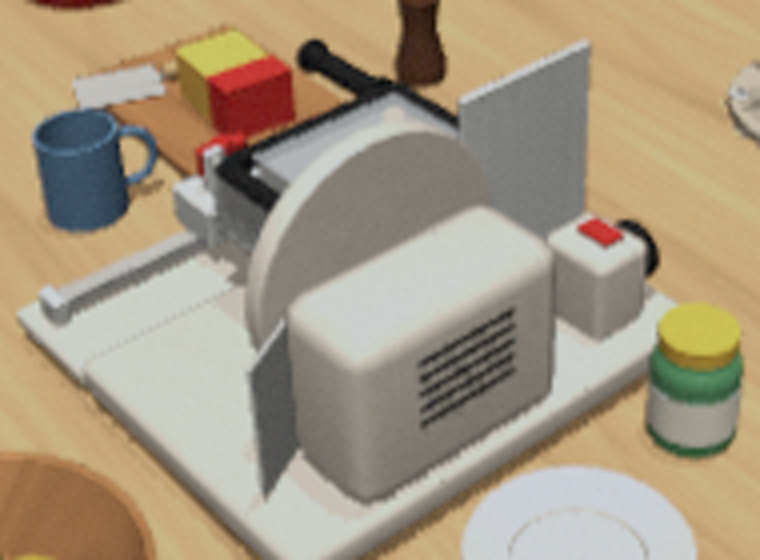

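Top crop: the base corners are at about (42,70), (487,38), (535,488) and (72,522). The handle runs (400,347)–(519,340), and the red wing is centred at (487,225), lying roughly along slicer x. Side crop: the flange is at (313,55), the handle root at (378,88) and the knob at (220,152).

Run:
```python
from h import *
D={n:np.load(n+'.npz')['d'] for n in("top","side")}
off={"top":(255,115),"side":(210,160)}
px=lambda n,u,v:(off[n][0]+(u+.5)/4-.5,off[n][1]+(v+.5)/4-.5)
def dep(n,u,v):
    u,v=px(n,u,v); d=D[n][int(round(v)),int(round(u))]; return pt(n,u,v,d).round(4)
for c in [(48,76),(481,44),(529,482),(78,516)]: print('corner',dep("top",*c))
def P(n):
    i=optics.camera_info(n); return np.array(i["camera_matrix"])@np.diag([1,-1,-1])@np.array(i["extrinsics"])[:3]
def tri(a,b):
    a=px("top",*a);b=px("side",*b)
    X=cv2.triangulatePoints(P("top"),P("side"),np.array(a,float),np.array(b,float))[:,0];X=X[:3]/X[3]
    e=[(P(n)@np.r_[X,1]) for n in("top","side")]; return X.round(4),[np.round(k[:2]/k[2]-q,1) for k,q in zip(e,(a,b))]
print('flange',tri((519,340),(313,55)),dep("top",515,340),dep("side",313,58))
print('root',tri((400,347),(378,88)),dep("top",405,347),dep("side",370,87))
print('mid',dep("top",460,344))
print('knob',tri((487,222),(220,152)),dep("top",487,222),dep("side",220,152))
# red mask points in top
im=np.load('top.npz')['im'].astype(int)
m=(im[...,0]>100)&(im[...,1]<60)&(im[...,2]<60); m[:,:365]=0;m[:,390:]=0;m[:155]=0;m[190:]=0
v,u=np.nonzero(m); Q=np.array([pt("top",a,b,D["top"][b,a]) for a,b in zip(u,v)]);print(len(Q),Q.round(3).tolist())
# base plane top points, and rail points
c=np.array([pt("top",*px("top",*q),D["top"][tuple(int(round(t)) for t in px("top",*q))[::-1]]) for q in [(470,70),(500,470)]]);print(c.round(4))
```

```text
corner [0.8088 0.2145 0.0424]
corner [ 0.8389 -0.1826  0.0259]
corner [ 0.4324 -0.2092  0.0269]
corner [0.4072 0.1852 0.0443]
flange (array([ 0.5304, -0.1854,  0.1742]), [array([-0.,  0.]), array([-0., -0.])]) [ 0.5296 -0.1815  0.1788] [ 0.538  -0.173   0.1791]
root (array([ 0.5252, -0.0886,  0.1813]), [array([ 0.1, -0.1]), array([0.1, 0. ])]) [ 0.5242 -0.0922  0.1845] [ 0.533  -0.0898  0.1847]
mid [ 0.5261 -0.1365  0.1838]
knob (array([ 0.6432, -0.1695,  0.1227]), [array([-0.,  0.]), array([-0.1, -0. ])]) [ 0.6407 -0.1685  0.1324] [ 0.6847 -0.0866  0.1807]
49 [[0.664, -0.169, 0.127], [0.663, -0.172, 0.13], [0.659, -0.164, 0.133], [0.659, -0.168, 0.132], [0.66, -0.172, 0.128], [0.657, -0.165, 0.127], [0.656, -0.168, 0.129], [0.655, -0.171, 0.133], [0.652, -0.164, 0.132], [0.651, -0.167, 0.135], [0.651, -0.171, 0.133], [0.648, -0.164, 0.134], [0.648, -0.167, 0.135], [0.649, -0.171, 0.13], [0.648, -0.174, 0.133], [0.645, -0.164, 0.131], [0.645, -0.168, 0.13], [0.645, -0.171, 0.131], [0.643, -0.173, 0.138], [0.642, -0.161, 0.13], [0.641, -0.164, 0.135], [0.641, -0.167, 0.133], [0.642, -0.171, 0.13], [0.639, -0.173, 0.139], [0.64, -0.177, 0.137], [0.637, -0.163, 0.135], [0.638, -0.167, 0.131], [0.637, -0.17, 0.134], [0.636, -0.173, 0.139], [0.635, -0.164, 0.131], [0.635, -0.167, 0.131], [0.635, -0.171, 0.128], [0.634, -0.174, 0.132], [0.63, -0.163, 0.134], [0.632, -0.168, 0.126], [0.631, -0.17, 0.131], [0.631, -0.174, 0.132], [0.628, -0.164, 0.129], [0.627, -0.166, 0.134], [0.629, -0.171, 0.127], [0.628, -0.174, 0.128], [0.625, -0.164, 0.128], [0.625, -0.167, 0.13], [0.624, -0.17, 0.13], [0.626, -0.175, 0.122], [0.623, -0.164, 0.121], [0.621, -0.167, 0.13], [0.621, -0.17, 0.129], [0.621, -0.173, 0.131]]
[[ 0.8112 -0.1707  0.0332]
 [ 0.4411 -0.1819  0.0455]]
```

Measurements agree with the description. The yaw is about 0.066 rad and the slicer origin is about (0.620, 0.034). The knob is at (0.6425, -0.169, ~0.12), which puts the carriage about 59 mm out, and handle_mid is at about (0.528, -0.136, 0.173). Next I'll check IK, then approach the knob.

```bash
cat >> h.py <<'E'
YAW=0.066; c,s=np.cos(YAW),np.sin(YAW); EX=np.array([c,s,0]); EY=np.array([-s,c,0])
KN=np.array([.6425,-.169,.117]); HM=np.array([.528,-.136,.173])
pi=np.pi
def st(t=''): print(t,'t%.2f'%robot.read_time(),'p',np.round(robot.read_position(),4),'F',np.round(robot.read_ft_force(),1),'M',np.round(robot.read_moment(),2),'q7 %.3f gap %.3f'%(robot.read_q()[6],robot.read_finger_gap()))
E
python3 - <<'E'
from h import *
ik=lambda p,y:(lambda r:None if r is None else np.round(r,2))(planner.inverse_kinematics(list(p),[pi,0,y]))
up=np.array([0,0,.3])
for y in(YAW,YAW-1.33,YAW+pi,YAW+pi-1.33,): print(y,ik(KN+up,y),ik(KN,y),ik(KN-.059*EX,y))
for y in(YAW+pi/2,YAW-pi/2):
    H=HM-.059*EX-.008*EY; print(y,ik(H,y),ik(H+[0,0,.1],y),ik(H+[.0825,0,.143],y))
print(ik([.212,.588,.42],robot.read_tcp_rot()[2]),robot.read_tcp_rot())
E
```

```text
0.066 [-0.22  0.64  1.03  0.79 -0.57  1.93 -1.02] [-0.41  0.74  1.02  1.42 -0.63  1.33 -0.87] [-0.44  0.58  0.96  1.59 -0.5   1.23 -0.89]
-1.264 [-0.29  0.74  1.35  0.8  -0.81  1.99 -2.25] [-0.52  0.95  1.35  1.43 -0.92  1.48 -2.03] [-0.6   0.83  1.35  1.6  -0.83  1.39 -1.99]
3.207592653589793 [-0.22  0.63  1.01  0.79 -0.56  1.92  2.12] [-0.29  0.64  0.77  1.42 -0.45  1.27  2.15] [-0.36  0.53  0.82  1.59 -0.41  1.21  2.18]
1.8775926535897929 [-0.25  0.67  1.13  0.79 -0.65  1.94  0.82] [-0.41  0.73  1.    1.42 -0.61  1.32  0.93] [-0.45  0.59  0.98  1.59 -0.51  1.24  0.93]
1.6367963267948966 [-0.69  0.19  1.05  1.83 -0.18  1.22  0.49] [-0.14  0.07  0.41  1.65 -0.03  1.43  0.33] [-0.01  0.24  0.27  1.36 -0.06  1.55  0.32]
-1.5047963267948965 [-0.89  0.36  1.39  1.84 -0.37  1.26 -2.47] [-0.98  0.18  1.4   1.67 -0.18  1.44 -2.64] [-0.69  0.51  1.37  1.39 -0.5   1.63 -2.46]
[-1.3   0.4   0.03  0.91 -0.01  1.83 -0.04] [-3.13987277e+00  6.29892773e-05  2.79485012e+00]
```

Run:
```python
from h import *
eoat.release()
robot.servo_line([.212,.588,.42],feed=.25); st('up')
q=list(robot.read_q()); q[0]=.2; q[6]=1.6; robot.move_j(q); st('swung')
up=KN+[0,0,.16]
robot.move_pose(list(up),[pi,0,YAW+pi]); st('above'); print(np.round(robot.read_q(),2))
im,_=optics.camera("side"); cv2.imwrite('pics/s2.png',cv2.resize(im[100:260,180:420,::-1],None,fx=3,fy=3))
robot.servo_line(list(KN+[0,0,.05]),feed=.1); st('near')
im,_=optics.camera("top"); cv2.imwrite('pics/t2.png',cv2.resize(im[110:260,255:415,::-1],None,fx=4,fy=4))
```

```text
up t1.26 p [0.212  0.5879 0.4187] F [-0.4 -0.8 -0.3] M [-0.02 -0.03 -0.03] q7 -0.044 gap 0.998
swung t4.24 p [ 0.6025 -0.1657  0.4187] F [ 0.2 -0.1 -0.5] M [-0.02  0.02 -0.02] q7 1.600 gap 0.999
above t4.88 p [ 0.6428 -0.1689  0.2785] F [-0.3 -0.1  0.6] M [ 0.06  0.01 -0.01] q7 1.840 gap 0.995
[ 0.22  0.46 -0.02  1.14  0.01  1.54  1.84]
near t6.18 p [ 0.643  -0.1691  0.1679] F [ 0.7 -0.1  0.9] M [-0.  0. -0.] q7 1.839 gap 0.999
```

View pics/t2.png

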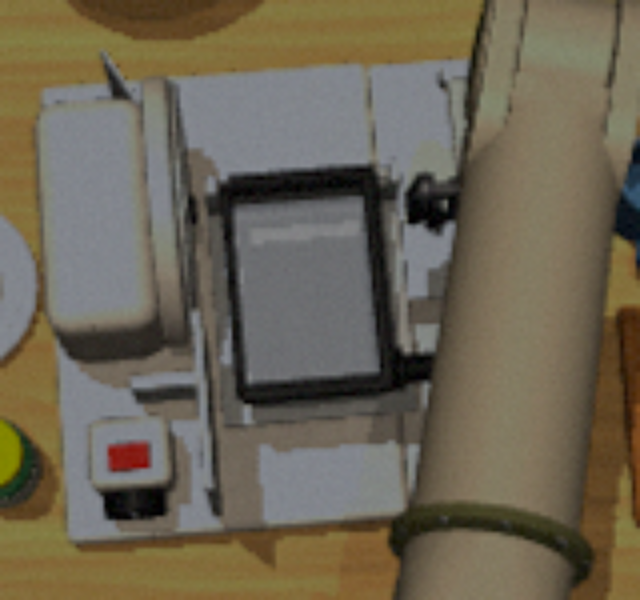

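The arm hides the knob, but the fingers straddle its known position: the left finger shows at (435,200), clear of the guard. I'll go down, grip and pull home.

Run:
```python
from h import *
print(robot.servo_line(list(KN+[0,0,.001]),feed=.06,contact_N=8)); st('down')
eoat.close(); st('closed')
p=np.array(robot.read_position())
print(robot.servo_line(list(p-.085*EX),feed=.04,contact_N=12)); st('pulled')
d=np.array(robot.read_position())-p; print('along',d@EX,'across',d@EY)
robot.pause(.3); st('hold')
```

```text
False
down t7.20 p [ 0.6428 -0.1691  0.1185] F [-0.2  0.1  1. ] M [ 0.02  0.02 -0.  ] q7 1.837 gap 1.000
closed t7.87 p [ 0.6428 -0.1717  0.1187] F [ 0.8 -6.2  1.3] M [-1.26 -0.28 -0.01] q7 1.837 gap 0.128
True
pulled t9.24 p [ 0.5862 -0.1756  0.1188] F [ 5.6 -0.7 -0.9] M [-0.24 -1.24 -0.04] q7 1.867 gap 0.130
along -0.05670295714830788 across -0.00013643712424478275
hold t9.54 p [ 0.5863 -0.1755  0.1187] F [ 5.  -1.1 -0.3] M [-0.14 -1.02 -0.02] q7 1.867 gap 0.128
```

Run:
```python
from h import *
p=np.array(robot.read_position())
print(robot.servo_line(list(p-.006*EX),feed=.02,contact_N=15)); st('push'); 
print((np.array(robot.read_position())-p)@EX)
robot.pause(.3)
q=list(robot.read_q()); q0=q[6]
for a in(.45,.9,1.2,1.33,1.38):
    q[6]=q0-a; robot.move_j(q); st('turn %.2f'%a)
print(robot.read_tcp_rot())
```

```text
True
push t9.77 p [ 0.5863 -0.1755  0.1187] F [ 4.6 -1.5 -0.1] M [-0.18 -1.09 -0.09] q7 1.867 gap 0.127
3.0295989362924946e-06
turn 0.45 t10.57 p [ 0.5862 -0.1768  0.1187] F [ 3.3 -5.6 -1.7] M [-1.07 -0.79 -0.03] q7 1.417 gap 0.124
turn 0.90 t11.08 p [ 0.5854 -0.1779  0.1187] F [ 1.1 -7.2  0.4] M [-1.51 -0.24 -0.04] q7 0.967 gap 0.125
turn 1.20 t11.47 p [ 0.5847 -0.1784  0.1187] F [-1.6 -7.4  1.5] M [-1.74  0.4  -0.03] q7 0.667 gap 0.128
turn 1.33 t11.72 p [ 0.5844 -0.1785  0.1187] F [-4.1 -7.9  3.2] M [-1.68  0.71 -0.09] q7 0.537 gap 0.123
turn 1.38 t11.97 p [ 0.5843 -0.1786  0.1187] F [-4.2 -8.2  3.9] M [-1.7   0.85  0.11] q7 0.487 gap 0.128
[3.13678019 0.0062616  1.82397034]
```

Run:
```python
from h import *
eoat.release(); st('rel')
p=np.array(robot.read_position()); robot.servo_line(list(p+[0,0,.17]),feed=.15)
q=list(robot.read_q()); q[0]+=.5; robot.move_j(q); st('aside')
im,d=snap("top"); snap("side"); cv2.imwrite('pics/t3.png',cv2.resize(im[110:260,255:415,::-1],None,fx=4,fy=4))
```

```text
rel t12.68 p [ 0.5863 -0.1755  0.1187] F [-0.2 -0.6 -0.4] M [-0.03  0.02  0.05] q7 0.487 gap 1.002
aside t15.12 p [ 0.4317 -0.4331  0.2874] F [0.4 0.8 0.1] M [ 0.07 -0.    0.  ] q7 0.491 gap 0.999
```

View pics/t3.png

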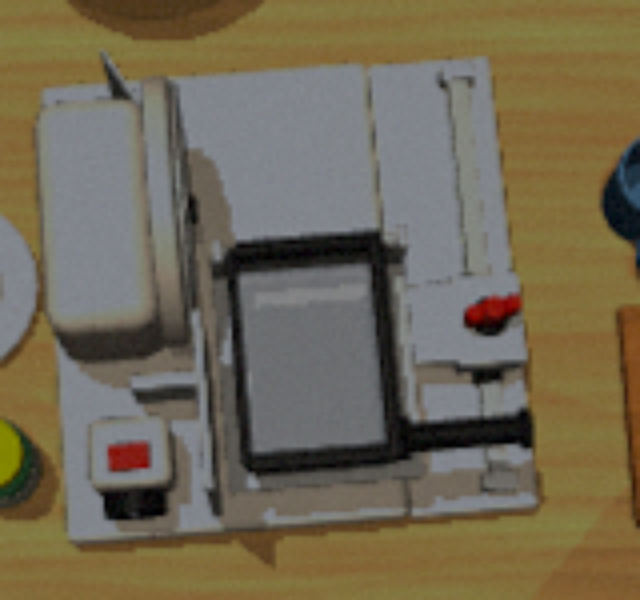

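The carriage block is against the black stop at (485,375). The wing runs (468,318)–(520,300), about 76° clockwise from slicer x, and the handle runs (405,438)–(525,425). I'll check those numbers.

Run:
```python
from h import *
z=np.load('top.npz');im=z['im'].astype(int);D=z['d']
m=(im[...,0]>90)&(im[...,1]<60)&(im[...,2]<60); m[:,:365]=0;m[:,392:]=0;m[:175]=0;m[200:]=0
v,u=np.nonzero(m); Q=np.array([pt("top",a,b,D[b,a]) for a,b in zip(u,v)]); 
Q=Q[Q[:,2]>.12];C=Q[:,:2].mean(0); w=np.linalg.svd(Q[:,:2]-C)[2][0]; w*=-np.sign(w[1]); print(len(Q),C,'knob angle',YAW-np.arctan2(w[1],w[0]))
H=np.array([pt("top",a,b,D[b,a]) for b in range(210,225) for a in range(357,388)]); H=H[(H[:,2]>.165)&(H[:,2]<.2)]
for lo in np.arange(-.2,-.08,.02):
    k=H[(H[:,1]>=lo)&(H[:,1]<lo+.02)]; print(lo.round(2),len(k),k[:,0].mean().round(4),k[:,0].min().round(4),k[:,0].max().round(4),np.percentile(k[:,2],80).round(4)) if len(k) else 0
# two-view check of the handle: reproject to side
i=optics.camera_info("side");T=np.array(i["extrinsics"]);K=np.array(i["camera_matrix"])
for X in(HM-.0567*EX-.044*EY,HM-.0567*EX+.044*EY):
    c=(T@np.r_[X,1])[:3]; print('side px',K[0,0]*c[0]/-c[2]+K[0,2],K[1,1]*-c[1]/-c[2]+K[1,2])
im=np.load('side.npz')['im']; cv2.imwrite('pics/s3.png',cv2.resize(im[150:230,250:370,::-1],None,fx=5,fy=5))
```

```text
48 [ 0.56334641 -0.16055201] knob angle 0.5737576735215122
-0.2 38 0.4739 0.46 0.4887 0.1859
-0.18 43 0.473 0.4632 0.4861 0.1837
-0.16 48 0.4725 0.4611 0.4845 0.183
-0.14 46 0.4703 0.4602 0.4848 0.1836
-0.12 50 0.4691 0.4583 0.4821 0.1844
-0.1 19 0.4679 0.452 0.4844 0.1859
side px 300.8202574621765 169.17180550726437
side px 316.15649446089094 177.79387365578862
```

View pics/s3.png

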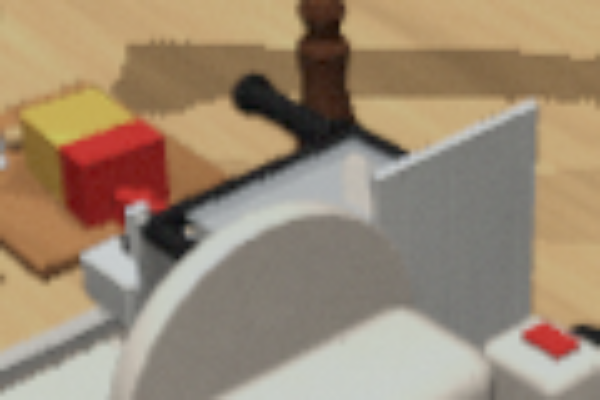

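Side view: the flange is at crop (252,93), and its predicted position is (254,96), so the handle estimate holds. The top depth gives the bar top at 0.184, so its axis is at 0.172. The knob mask picked up zero-depth pixels, so I'll redo it with a filter before gripping the handle.

Run:
```python
from h import *
z=np.load('top.npz');im=z['im'].astype(int);D=z['d']
m=(im[...,0]>90)&(im[...,1]<60)&(im[...,2]<60); m[:,:365]=0;m[:,392:]=0;m[:175]=0;m[200:]=0
v,u=np.nonzero(m); Q=np.array([pt("top",a,b,D[b,a]) for a,b in zip(u,v)]); 
Q=Q[(Q[:,2]>.12)&(Q[:,2]<.15)];C=Q[:,:2].mean(0); w=np.linalg.svd(Q[:,:2]-C)[2][0]; w*=-np.sign(w[1]); ang=YAW-np.arctan2(w[1],w[0]); print(len(Q),C,'knob angle',ang)
if ang<1.2: raise SystemExit('check knob')
G=HM-.0567*EX-.008*EY
o=[pi,0,YAW+pi/2]
robot.move_pose(list(G+[0,0,.12]),o); st('above'); print(np.round(robot.read_q(),2))
print(robot.servo_line(list(G),feed=.08,contact_N=8)); st('down')
eoat.close(); st('closed')
```

```text
45 [ 0.58460511 -0.17217275] knob angle 1.3940127711435593
above t16.34 p [ 0.4717 -0.1498  0.2929] F [ 0.5 -0.5  0.1] M [-0.08  0.02 -0.01] q7 0.288 gap 0.998
[ 0.45  0.09 -0.22  1.58  0.02  1.48  0.29]
False
down t17.99 p [ 0.4723 -0.1478  0.1735] F [ 0.1 -1.1  0.2] M [-0.02  0.05  0.01] q7 0.274 gap 1.001
closed t18.76 p [ 0.4722 -0.1483  0.1745] F [-4.7  0.1 11.8] M [-0.09  1.05  0.02] q7 0.274 gap 0.000
```

Gap 0 means the bar isn't between the pads. I'll look.

Run:
```python
from h import *
st(); print(robot.read_finger_force(), robot.read_tcp_rot())
im,d=snap("side"); a=im[130:230,250:370,::-1]
im2,d=snap("top"); b=im2[170:250,330:410,::-1]
a=cv2.resize(a,(480,400),interpolation=2);b=cv2.resize(b,(400,400),interpolation=2)
cv2.imwrite('pics/c4.png',np.hstack([a,b])[:, :800])
```

```text
t18.76 p [ 0.4722 -0.1483  0.1745] F [-4.7  0.1 11.8] M [-0.09  1.05  0.02] q7 0.274 gap 0.000
5.612073484808207 [3.14023469e+00 1.20297245e-03 1.63627268e+00]
```

View pics/c4.png

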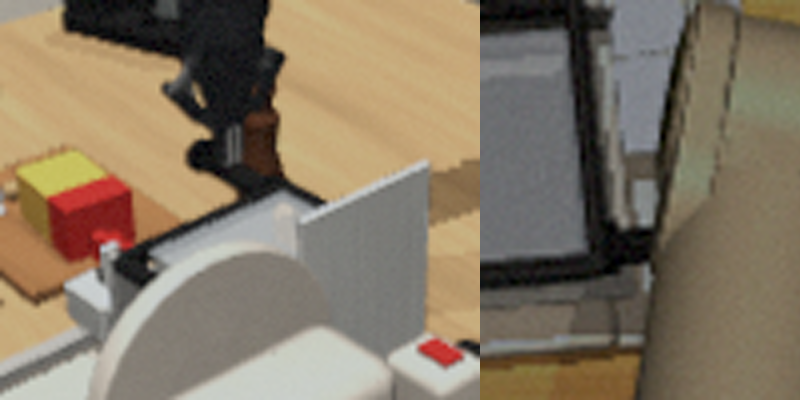

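Run:
```python
from h import *
i=optics.camera_info("side");T=np.array(i["extrinsics"]);K=np.array(i["camera_matrix"])
for z in(.1555,.172,.184,.2):
    c=(T@np.r_[.4722,-.1483,z,1])[:3]; print(z,'crop px',((K[0,0]*c[0]/-c[2]+K[0,2])-250)*4,((K[1,1]*-c[1]/-c[2]+K[1,2])-130)*4)
D=np.load('side.npz')['d']
for v in range(110,185,8): print(v,[tuple(pt("side",250+u/4,130+v/4,D[130+v//4,250+u//4]).round(3)) for u in(216,228,236,244,256)])
```

```text
0.1555 crop px 227.9717298461826 186.99090902156058
0.172 crop px 227.24993606715861 171.27330876842598
0.184 crop px 226.71930451304797 159.71840916747806
0.2 crop px 226.00421444120548 144.14678716014078
110 [(np.float64(0.487), np.float64(-0.14), np.float64(0.243)), (np.float64(0.478), np.float64(-0.134), np.float64(0.242)), (np.float64(0.469), np.float64(-0.135), np.float64(0.238)), (np.float64(0.458), np.float64(-0.138), np.float64(0.234)), (np.float64(0.447), np.float64(-0.136), np.float64(0.231))]
118 [(np.float64(0.49), np.float64(-0.136), np.float64(0.237)), (np.float64(0.476), np.float64(-0.138), np.float64(0.232)), (np.float64(0.469), np.float64(-0.135), np.float64(0.231)), (np.float64(0.461), np.float64(-0.134), np.float64(0.228)), (np.float64(0.31), np.float64(-0.329), np.float64(0.102))]
126 [(np.float64(0.49), np.float64(-0.136), np.float64(0.229)), (np.float64(0.479), np.float64(-0.134), np.float64(0.226)), (np.float64(0.467), np.float64(-0.138), np.float64(0.221)), (np.float64(0.327), np.float64(-0.327), np.float64(0.099)), (np.float64(0.318), np.float64(-0.318), np.
[... 1440 characters left out ...]
t64(-0.335), np.float64(0.046)), (np.float64(0.315), np.float64(-0.325), np.float64(0.047))]
174 [(np.float64(0.487), np.float64(-0.145), np.float64(0.176)), (np.float64(0.481), np.float64(-0.134), np.float64(0.178)), (np.float64(0.477), np.float64(-0.128), np.float64(0.18)), (np.float64(0.474), np.float64(-0.119), np.float64(0.182)), (np.float64(0.464), np.float64(-0.115), np.float64(0.181))]
182 [(np.float64(0.318), np.float64(-0.4), np.float64(-0.005)), (np.float64(0.482), np.float64(-0.134), np.float64(0.171)), (np.float64(0.482), np.float64(-0.121), np.float64(0.176)), (np.float64(0.476), np.float64(-0.117), np.float64(0.176)), (np.float64(0.474), np.float64(-0.102), np.float64(0.182))]
```

The side depth shows a finger stack about 25 mm wide ending at z≈0.18. So the fingers are shut and resting on the bar, and the real tips sit higher than the stated 19 mm ahead of the TCP. I'll raise and measure the tips in clear space.

Run:
```python
from h import *
p=np.array(robot.read_position()); robot.servo_line(list(p+[0,0,.1]),feed=.12); st('up')
def cloud(t):
    im,D=snap("side"); P=np.array(robot.read_position())
    Q=np.array([pt("side",u,v,D[v,u]) for v in range(110,200) for u in range(260,360) if D[v,u]>0])
    k=np.linalg.norm(Q[:,:2]-P[:2],axis=1)<.06; Q=Q[k&(Q[:,2]>.2)&(Q[:,2]<P[2]+.08)]
    print(t,P[2].round(4),'n',len(Q))
    for lo in np.arange(.2,.34,.01):
        b=Q[(Q[:,2]>=lo)&(Q[:,2]<lo+.01)]
        if len(b): print(lo.round(3),len(b),b[:,0].min().round(3),b[:,0].max().round(3),b[:,1].min().round(3),b[:,1].max().round(3))
cloud('shut'); np.savez('shut.npz',**np.load('side.npz'))
eoat.release(); cloud('open'); st()
a,b=[cv2.resize(np.load(f)['im'][110:190,260:340,::-1],(400,400),interpolation=2) for f in('shut.npz','side.npz')]
cv2.imwrite('pics/c5.png',np.hstack([a,b]))
```

```text
up t19.86 p [ 0.4718 -0.1481  0.2736] F [-0.2 -0.3 -0.3] M [ 0.04 -0.05  0.04] q7 0.288 gap 0.001Traceback (most recent call last):
  File "<stdin>", line 11, in <module>
  File "<stdin>", line 5, in cloud
  File "h.py", line 6, in pt
    i=optics.camera_info(n);K=np.array(i["camera_matrix"]);T=np.linalg.inv(np.array(i["extrinsics"]))
ValueError: time passes only in moves, steps and waits
```

Run:
```python
from h import *
I=optics.camera_info("side");K=np.array(I["camera_matrix"]);T=np.linalg.inv(np.array(I["extrinsics"]));P=np.array(robot.read_position())
def cloud(t):
    im,D=snap("side")
    v,u=np.mgrid[110:200,260:360]; d=D[110:200,260:360]; 
    Q=np.stack([(u-K[0,2])*d/K[0,0],-(v-K[1,2])*d/K[1,1],-d,d*0+1],-1).reshape(-1,4)[d.ravel()>0]@T.T; Q=Q[:,:3]
    k=np.linalg.norm(Q[:,:2]-P[:2],axis=1)<.07; Q=Q[k&(Q[:,2]>.2)&(Q[:,2]<P[2]+.08)]
    print(t,P[2].round(4),'n',len(Q))
    for lo in np.arange(.2,.34,.01):
        b=Q[(Q[:,2]>=lo)&(Q[:,2]<lo+.01)]
        if len(b): print(lo.round(3),len(b),b[:,0].min().round(3),b[:,0].max().round(3),b[:,1].min().round(3),b[:,1].max().round(3))
cloud('shut'); np.savez('shut.npz',**np.load('side.npz'))
eoat.release(); cloud('open'); st()
a,b=[cv2.resize(np.load(f)['im'][110:190,260:340,::-1],(400,400),interpolation=2) for f in('shut.npz','side.npz')]
cv2.imwrite('pics/c5.png',np.hstack([a,b]))
```

```text
shut 0.2735 n 240
0.28 10 0.461 0.484 -0.154 -0.136
0.29 21 0.459 0.489 -0.156 -0.135
0.3 22 0.46 0.487 -0.155 -0.134
0.31 22 0.462 0.488 -0.154 -0.135
0.32 25 0.445 0.498 -0.142 -0.132
0.33 60 0.436 0.511 -0.158 -0.131
0.34 51 0.427 0.517 -0.161 -0.129
open 0.2735 n 196
0.29 9 0.427 0.523 -0.16 -0.135
0.3 26 0.42 0.528 -0.16 -0.131
0.31 36 0.418 0.531 -0.16 -0.131
0.32 30 0.419 0.53 -0.161 -0.129
0.33 32 0.419 0.531 -0.162 -0.134
0.34 44 0.403 0.536 -0.159 -0.129
 t20.79 p [ 0.4722 -0.1483  0.2745] F [0.5 0.8 0.5] M [-0.01 -0.01 -0.01] q7 0.288 gap 1.001
```

View pics/c5.png

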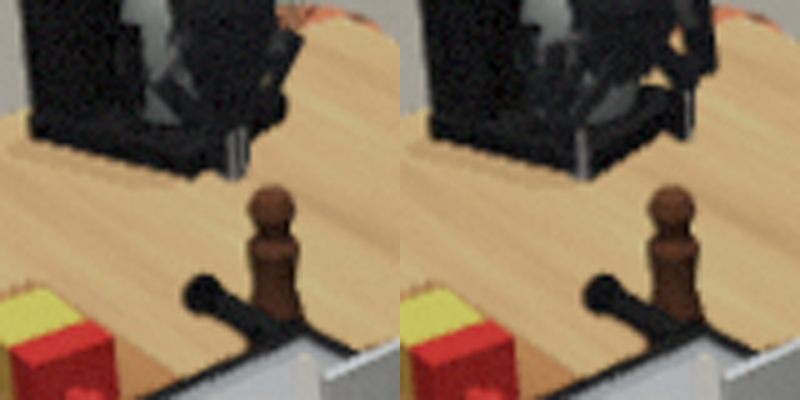

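The shut tips are at z≈0.282 with the TCP at 0.2735. So they are about 9 mm above the reported TCP, not 19 mm below it, and the true grasp point is TCP + 28 mm. The xy position is right. I'll regrip 28 mm lower.

Run:
```python
from h import *
G=HM-.0567*EX-.008*EY; G[2]=.172-.028
print(robot.servo_line(list(G),feed=.1,contact_N=8)); st('down')
eoat.close(); st('closed'); print(robot.read_finger_force())
if robot.read_finger_gap()>.1:
    p=np.array(robot.read_position())
    for a in np.radians(np.arange(5,21,5)):
        robot.servo_line(list(p+.165*((1-np.cos(a))*EX+[0,0,np.sin(a)])),feed=.06)
    st('20deg')
```

```text
False
down t22.25 p [ 0.4724 -0.1478  0.1447] F [ 0.3 -0.3  0.5] M [0.   0.01 0.01] q7 0.268 gap 1.002
closed t22.86 p [ 0.472  -0.1478  0.1442] F [-1.3 -0.6  2.9] M [-0.02  0.33 -0.08] q7 0.268 gap 0.257
59.426395297050476
20deg t24.43 p [ 0.4812 -0.1472  0.2016] F [-10.5   0.   -0.8] M [ 0.    2.13 -0.08] q7 0.269 gap 0.258
```

Gripped (gap 0.257), with forces modest. Continuing the arc to 60°.

Run:
```python
from h import *
p=np.array([.472,-.1478,.1442])
for d in np.arange(26,61,5.0).tolist()+[60]:
    a=np.radians(d); robot.servo_line(list(p+.165*((1-np.cos(a))*EX+[0,0,np.sin(a)])),feed=.06)
    if d>40: st(d)
robot.pause(.4); st('held'); print(robot.read_finger_force())
im,D=snap("side"); b=snap("top")[0]
cv2.imwrite('pics/c6.png',np.hstack([cv2.resize(im[100:220,230:350,::-1],(400,400),interpolation=2),cv2.resize(b[150:250,320:420,::-1],(400,400),interpolation=2)]))
P=np.array(robot.read_position()); d=P-p; print('angle by z',np.degrees(np.arcsin(d[2]/.165)),'by x',np.degrees(np.arccos(1-(d@EX)/.165)))
```

```text
41.0 t26.04 p [ 0.5091 -0.1454  0.2547] F [-26.3   2.1  14.1] M [ 0.4   5.92 -0.03] q7 0.246 gap 0.258
46.0 t26.43 p [ 0.5195 -0.1448  0.2659] F [-25.3   2.2  16.6] M [ 0.41  5.91 -0.02] q7 0.238 gap 0.260
51.0 t26.82 p [ 0.5306 -0.1441  0.2762] F [-24.7   2.   18.8] M [ 0.36  5.92 -0.05] q7 0.230 gap 0.259
56.0 t27.22 p [ 0.5424 -0.1433  0.2856] F [-25.5   2.2  21.6] M [0.4  6.11 0.02] q7 0.221 gap 0.258
60 t27.56 p [ 0.5534 -0.1427  0.2925] F [-20.6   1.2  23. ] M [0.18 4.89 0.17] q7 0.214 gap 0.256
held t27.96 p [ 0.5534 -0.1427  0.2925] F [-20.5   1.9  21.3] M [0.16 4.77 0.17] q7 0.215 gap 0.257
60.63545107841492
angle by z 63.992868895472455 by x 59.609703397882534
```

View pics/c6.png

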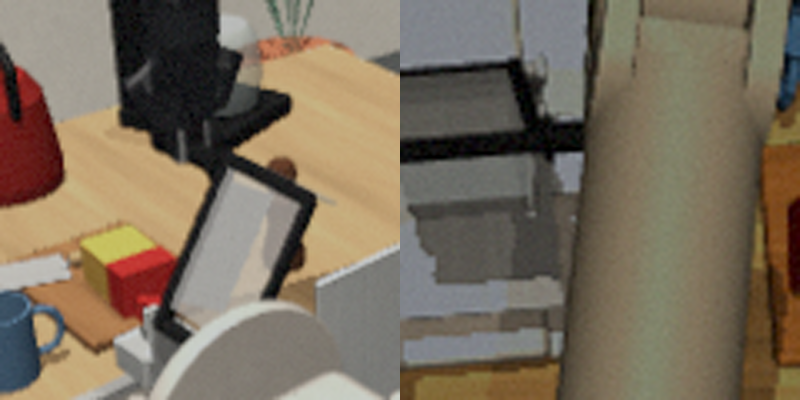

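The guard is up at about 60° with the gripper on the handle at (215,160). The wrist shows roughly 28 N pushing towards the hinge. I'll ease the target to relieve that, then measure the guard angle and knob position from depth.

```bash
cat > g.py <<'E'
from h import *
def cl(n,a,b,c,d):
    I=optics.camera_info(n);K=np.array(I["camera_matrix"]);T=np.linalg.inv(np.array(I["extrinsics"]))
    im,D=snap(n); v,u=np.mgrid[b:d,a:c]; z=D[b:d,a:c]
    Q=np.stack([(u-K[0,2])*z/K[0,0],-(v-K[1,2])*z/K[1,1],-z,z*0+1],-1).reshape(-1,4)@T.T
    k=z.ravel()>0; return Q[k,:3],im[b:d,a:c].reshape(-1,3).astype(int)[k]
def guard():
    Q,_=cl("side",270,140,335,205); O=np.array([.620,.0344,0]); L=np.c_[(Q-O)@EX,(Q-O)@EY,Q[:,2]]
    k=(L[:,1]>-.11)&(L[:,1]<.0)&(L[:,2]>.19)&(L[:,2]<.33)&(L[:,0]>-.13)&(L[:,0]<.03); L=L[k]
    best=None
    rng=np.random.default_rng(0)
    for _ in range(300):
        s=L[rng.choice(len(L),3,False)]; n=np.cross(s[1]-s[0],s[2]-s[0]); n/=np.linalg.norm(n)+1e-9
        i=abs((L-s[0])@n)<.004
        if best is None or i.sum()>best.sum(): best=i
    M=L[best]; n=np.linalg.svd(M-M.mean(0))[2][2]; n*=np.sign(n[2]); 
    print('guard pts',len(L),len(M),'n',n.round(3),'angle',np.degrees(np.arctan2(-n[0],n[2])) if 0 else np.degrees(np.arccos(n[2])),'mean',M.mean(0).round(4))
def knob():
    Q,c=cl("top",365,170,392,200); k=(c[:,0]>90)&(c[:,1]<60)&(c[:,2]<60)&(Q[:,2]>.12)&(Q[:,2]<.15); print('knob',k.sum(),Q[k].mean(0).round(4) if k.any() else '')
    Q,c=cl("side",255,175,300,215); k=(c[:,0]>110)&(c[:,1]<60)&(c[:,2]<70)&(Q[:,1]<-.1);
E
python3 - <<'E'
from g import *
guard(); knob()
P=np.array(robot.read_position())
robot.servo_line(list(P-[0.002,0,0]),feed=.03); robot.pause(.3); st('eased')
print(robot.read_finger_force(),np.abs(robot.read_qd()).max()); guard()
E
```

```text
guard pts 1211 1126 n [0.838 0.015 0.545] angle 56.96435357400789 mean [-0.0384 -0.0577  0.2665]
knob 0 
eased t28.87 p [ 0.5518 -0.1427  0.2922] F [  6.1  -1.2 -13.6] M [-0.38 -1.04  0.07] q7 0.217 gap 0.252
61.33494973182678 0.0021563479595791742
guard pts 1218 1132 n [0.838 0.007 0.546] angle 56.88021396339208 mean [-0.0398 -0.0568  0.2663]
```

Eased: about 15 N pulling outward with nothing moving, and the guard at about 57° by depth. Before handing in, I'll compare the slide block's position in the side view now against the guard-shut picture.

Run:
```python
from h import *
a=np.load('shut.npz')['im'];b=np.load('side.npz')['im']
for (u0,v0,u1,v1) in [(262,196,277,212),(264,196,274,206),(226,205,250,220)]:
    t=a[v0:v1,u0:u1]; w=b[v0-8:v1+8,u0-8:u1+8]; up=lambda i:cv2.resize(i,None,fx=4,fy=4,interpolation=2)
    r=cv2.matchTemplate(up(w),up(t),cv2.TM_CCOEFF_NORMED); _,m,_,l=cv2.minMaxLoc(r); print((l[0]-32)/4,(l[1]-32)/4,round(m,3))
i=optics.camera_info("side");T=np.array(i["extrinsics"]);K=np.array(i["camera_matrix"])
X=np.array([.6,-.17,.09])
for d in(0,.01):
    c=(T@np.r_[X+d*EX,1])[:3]; print(K[0,0]*c[0]/-c[2]+K[0,2],K[1,1]*-c[1]/-c[2]+K[1,2])
```

```text
-2.0 0.75 0.981
-2.0 0.75 0.987
0.0 0.0 0.999
275.6805477134263 201.0881088394959
273.42599691080045 202.11095999351443
```

The block has crept about 2 px, or roughly 8–9 mm in +x, from the earlier push. That's within 12 mm but too close. I'll pull the carriage back through the handle in small steps, watching the picture.

```bash
cat >> g.py <<'E'
A=np.load('shut.npz')['im']
def slip():
    b=optics.camera("side")[0]; u0,v0,u1,v1=262,196,277,212
    up=lambda i:cv2.resize(i,None,fx=8,fy=8,interpolation=2)
    r=cv2.matchTemplate(up(b[v0-8:v1+8,u0-8:u1+8]),up(A[v0:v1,u0:u1]),cv2.TM_CCOEFF_NORMED); l=cv2.minMaxLoc(r)[3]
    return -(l[0]-64)/8/225
E
python3 - <<'E'
from g import *
print('slip',slip()); P=np.array(robot.read_position())
for k in range(1,6):
    robot.servo_line(list(P-.0025*k*EX),feed=.02); s=slip(); st(k); print('slip mm',s*1e3)
    if s<.0015: break
guard()
E
```

```text
slip 0.008333333333333333
1 t29.27 p [ 0.5504 -0.1427  0.2913] F [  9.5  -2.6 -18. ] M [-0.5  -2.2   0.12] q7 0.219 gap 0.251
slip mm 8.333333333333334
2 t29.59 p [ 0.5489 -0.1428  0.2905] F [ 16.8  -2.4 -25. ] M [-0.66 -3.97  0.1 ] q7 0.221 gap 0.253
slip mm 8.333333333333334
3 t29.92 p [ 0.5467 -0.1428  0.2894] F [ 21.9  -2.6 -31.2] M [-0.58 -4.84 -0.22] q7 0.222 gap 0.253
slip mm 8.333333333333334
4 t30.24 p [ 0.5444 -0.1429  0.2891] F [ 22.1  -3.  -32.5] M [-0.66 -5.11 -0.26] q7 0.224 gap 0.255
slip mm 6.111111111111112
5 t30.57 p [ 0.5415 -0.1432  0.2885] F [ 23.4  -3.8 -36.1] M [-0.87 -4.8  -0.01] q7 0.226 gap 0.253
slip mm 4.444444444444445
guard pts 1207 1119 n [0.812 0.006 0.583] angle 54.318340080656654 mean [-0.0481 -0.0572  0.2638]
```

Run:
```python
from g import *
P=np.array(robot.read_position())
for k in range(1,5):
    robot.servo_line(list(P-.0025*k*EX),feed=.02); s=slip(); st(k); print('slip mm',s*1e3)
    if s<.0012: break
guard()
```

```text
1 t31.00 p [ 0.5406 -0.1433  0.2875] F [ 13.1  -3.3 -19.7] M [-0.6  -2.86  0.04] q7 0.226 gap 0.253
slip mm 4.444444444444445
2 t31.32 p [ 0.5393 -0.1433  0.2867] F [ 21.2  -3.3 -26.7] M [-0.72 -4.86 -0.  ] q7 0.228 gap 0.255
slip mm 4.444444444444445
3 t31.65 p [ 0.5363 -0.1435  0.2859] F [ 21.4  -4.2 -30.4] M [-0.72 -4.54 -0.14] q7 0.230 gap 0.251
slip mm 2.7777777777777777
4 t31.98 p [ 0.534  -0.1436  0.2858] F [ 21.8  -2.8 -31.8] M [-0.86 -4.83 -0.17] q7 0.232 gap 0.252
slip mm 0.5555555555555556
guard pts 1196 1128 n [0.792 0.009 0.611] angle 52.345752702306896 mean [-0.0541 -0.0572  0.2618]
```

Carriage is home again (0.6 mm). Next I'll raise the guard from 52° to about 59° on the true arc, watching the force so it doesn't push the carriage.

Run:
```python
from g import *
P=np.array(robot.read_position()); a0=np.radians(52); off=0.
for d in(53.5,55,56.5,58,59.5):
    a=np.radians(d)
    robot.servo_line(list(P+.165*((np.cos(a0)-np.cos(a))*EX+[0,0,np.sin(a)-np.sin(a0)])+off*np.array([-np.cos(a),0,np.sin(a)])),feed=.03)
    F=robot.read_ft_force(); st(d); print('slip mm',slip()*1e3)
    if F[0]<-8: off+=.0015
guard(); st()
```

```text
53.5 t32.38 p [ 0.5373 -0.1435  0.2879] F [  5.5  -1.5 -14.5] M [-0.42 -0.34 -0.14] q7 0.228 gap 0.248
slip mm 0.5555555555555556
55 t32.72 p [ 0.5414 -0.1431  0.2913] F [  3.5  -1.8 -13. ] M [-0.35 -0.54  0.13] q7 0.225 gap 0.256
slip mm 0.5555555555555556
56.5 t33.06 p [ 0.544  -0.1429  0.2931] F [ -0.3  -2.  -14.2] M [-0.38  0.86  0.12] q7 0.222 gap 0.256
slip mm 0.5555555555555556
58 t33.40 p [ 0.5481 -0.1428  0.2961] F [ -2.1  -1.2 -10.4] M [-0.33  1.14 -0.16] q7 0.219 gap 0.252
slip mm 0.5555555555555556
59.5 t33.74 p [ 0.552  -0.1424  0.2987] F [-4.9 -0.4 -3.8] M [-0.21  1.61  0.15] q7 0.217 gap 0.253
slip mm 0.5555555555555556
guard pts 1163 1090 n [0.863 0.012 0.506] angle 59.61588854150373 mean [-0.0402 -0.0577  0.2656]
 t33.84 p [ 0.5518 -0.1425  0.2987] F [-5.7 -0.6 -3.3] M [-0.24  1.71  0.13] q7 0.217 gap 0.253
```

Guard at 59.6°, carriage about 0.6 mm from home, forces low. I'll check it holds steady, then hand in.

Run:
```python
from g import *
robot.pause(1.0); st('held'); guard(); print('slip',slip()*1e3, robot.read_finger_force())
print(robot.finish_job())
```

```text
held t34.84 p [ 0.5518 -0.1424  0.2986] F [-5.3 -0.6 -2.4] M [-0.21  1.72  0.15] q7 0.217 gap 0.252
guard pts 1169 1102 n [0.862 0.01  0.506] angle 59.600535873241974 mean [-0.0404 -0.0575  0.266 ]
slip 0.5555555555555556 62.801411747932434
the job is handed in; nothing more can be done
None
```

The job is handed in at about 35 s: carriage about 0.6 mm from home (it crept about 8 mm during the lift and I pulled it back), knob at about 1.39 rad when last seen (hidden by the arm since), and guard held steady by its handle at 59.6°; I got no verdict back.

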